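# Square up the transfer press and hold its sprung cover at the mark

## Task

Get the transfer press ready for the next sheet. While the blue cover is still down, lay the handled straightedge flat on the grey press board, flush against the dark wooden strip that edges the tan panel on its right-hand side and about centred on it, and let go of it; then take the cover's bar handle, raise the cover against its springs until the yellow pointer stands at the red rider on the quadrant, and finish while still holding the cover there, because it shuts by itself. Leave the rider as it is set, the straightedge flush, and the red tin, the wax puck and the jar where they are.

Things in the scene. Friction and masses are not known exactly. Their poses are not given: they have to be found in the camera images.
- press: Fixed transfer press: grey board 12 mm thick with a fixed tan panel 175 (x) x 275 (y) x 26 mm and a blue sprung cover. Origin on the table under the panel's centre; x runs from its front to its hinge (away from the robot), y left, z up. Board: x -115 to +130, y -235 to +160 mm; bare right of the panel. A white quadrant stands at y = +150 mm, 190 mm high.
- panel_edge (a point): Middle of the outer face of the dark wooden edging strip (176 long, 8 thick, 20 mm high) on the panel's right side, at the level of the board's upper face (12 mm above the table). Axes as the press: the face runs along x, the panel is on the +y side, the straightedge belongs on the -y side.
- straightedge: Loose straightedge, about 0.25 kg: aluminium strip 220 (x) x 70 (y) x 5 mm, both long edges alike, with a black handle bar along x over its middle: 120 long, 14 wide (y), from 32 to 50 mm above the underside, on posts at x = -45 and +45 mm. Origin at the centre of the underside, z up. Grip the bar from above across y. Flush, its origin is 35 mm right of panel_edge.
- cover (a joint): Angle of the blue cover (rad): 0 shut (level, over the panel), grows as its front edge rises, stop at 1.1. Its springs and weight always push it shut: it takes about 5 N upward at the handle to start it and up to 14 N to hold it at 0.7 rad.
- cover_hinge (a point): Middle of the cover's hinge axis, 46 mm above the table, at the far side of the press; axes as the press. The cover turns about this point's y axis.
- cover_handle (a point): Middle of the cover's steel bar handle; moves with the cover. Round bar 12 mm in diameter, along y, 60 mm clear between its posts, 45 mm above the cover plate. Shut, it is 148 mm in front of the hinge axis (-x) and 50 mm above it. Axes turn with the cover. Pinch it from above across the bar (close along x); the bar can turn between the pads as the cover rises.
- pointer_tip (a point): Tip of the cover's yellow pointer, 165 mm from the hinge axis at the left side; moves with the cover.
- rider_mark (a point): Point on the quadrant marked by the red rider (red block, 16 mm along the arc), also 165 mm from the hinge axis; pointer_tip coincides with it when the cover stands at the mark.
- rider (a joint): Angle at which the red rider is set on the quadrant (rad), in the same measure as the cover's angle: the cover is at the mark when both are equal. Held by friction; not to be moved.
- red_tin: Round tin of red pigment, 74 mm in diameter, 19 mm high, loose bystander. Origin at the centre of its underside.
- puck: Round yellow wax puck, 66 mm in diameter, 14 mm high, loose bystander. Origin at the centre of its underside.
- jar: Black jar with lid, 116 mm in diameter, 138 mm high, loose bystander. Origin at the centre of its underside.

How it is judged:
On the way:
1. with the cover still down, the straightedge lies flat on the board, flush along the panel's right-hand edging strip, and is let go (y of straightedge in the frame of panel_edge between -0.038 and -0.03 m and x of straightedge in the frame of panel_edge between -0.03 and 0.03 m and z of straightedge in the frame of panel_edge between -0.003 and 0.003 m and angle between the x axis of straightedge and the x axis of panel_edge, either way round below 0.025 rad and angle between straightedge's own z axis and vertical below 0.03 rad and contact force between the fingers and straightedge below 0.1 N and linear speed of straightedge below 0.02 m/s and value of joint cover below 0.05 rad), for 0.2 s.
At the end, for the whole second after the job is handed in: The fingers hold the cover still, pointer within 10 mm (3.4 degrees) of the rider mark, no loose thing propping it; the straightedge lies flat on the board, let go, within 3 mm of the edging strip, parallel within 1.4 degrees, centred on it within 30 mm (y of straightedge in the frame of panel_edge between -0.038 and -0.03 m and x of straightedge in the frame of panel_edge between -0.03 and 0.03 m and z of straightedge in the frame of panel_edge between -0.003 and 0.003 m and angle between the x axis of straightedge and the x axis of panel_edge, either way round below 0.025 rad and angle between straightedge's own z axis and vertical below 0.03 rad and contact force between the fingers and straightedge below 0.1 N and linear speed of straightedge below 0.02 m/s and angle between the x axis of pointer_tip and the x axis of rider_mark, either way round below 0.06 rad and distance between pointer_tip and rider_mark below 0.01 m and velocity of joint cover between -0.05 and 0.05 rad/s and contact force between the fingers and cover above 1.5 N and contact force between each of straightedge, red_tin, puck, jar and cover below 0.2 N); the arm keeps its last pose, push and grip.
It fails at once if the red tin is moved more than 20 mm (distance of red_tin from where it was at the start of the episode above 0.02 m).
It fails at once if the wax puck is moved more than 20 mm (distance of puck from where it was at the start of the episode above 0.02 m).
It fails at once if the jar is moved more than 20 mm (distance of jar from where it was at the start of the episode above 0.02 m).
It fails at once if the rider is shifted more than 6 mm (distance of rider_mark from where it was at the start of the episode above 0.006 m).
It also fails if it takes over 51 s, if anything falls off the work surface, if the arm or the gripper's body presses on something with over 40 N, if the wrist force passes 120 N, or if a joint passes its speed limit or range.

## Robot

A 7-joint arm with a two-finger parallel gripper is mounted at the origin on the work surface; the furniture and walls round the work are solid. World frame = base frame: x ahead of the robot, y to its left, z up, the work surface at z = 0. Lengths are in m, angles in rad, forces in N, time in s.
With the tool pointing down it reaches from about 0.35 to 0.775 m from the base axis. Payload 3.1 kg.
Tool frame: the origin (TCP) lies at the very end of the fingers, on their centre line; the grasp point (between the pads) lies 19 mm behind it; z points along the fingers, y is the line along which they close (so a half turn about z gives the same grasp; the last joint's range is limited). The gripper opens to 85 mm and grips with 20 to 120 N. Pads are 22 mm wide; open, the fingers measure 114 mm over their backs; the gripper's body (76 mm by 85 mm) begins 54 mm behind the grasp point. The pads swing forward as they close: fully open they stand 13 mm farther back than shut.
Start: joints at [1.117, 0.311, 0.014, 1.512, -0.004, 1.319, -0.027], TCP at [0.22, -0.504, 0.231] pointing down, gripper open.
Joint ranges: [-2.7, 2.7], [-0.3, 1.91], [-1.27, 1.3], [0.12, 2.57], [-1.44, 4.58], [0.2, 2.03], [-3.05, 3.05]. Speed limits (rad/s): [2.79, 2.79, 3.14, 3.14, 3.14, 3.14, 3.14].

## Interface

Orientations are given as a unit quaternion [w, x, y, z].
In Python, from station import ctrl gives the robot as it stands.
- The arm moves only by the tool apply_moves, never from a script. Its argument "series" is text: rows parted by semicolons, each of 5 numbers parted by spaces: the closure, from 0 (fully open) to 1 (shut), then the shift along the tool's x, y, z in cm, then the turn about the tool's z in degrees. A call has 1 to 12 rows; each row shifts and turns the commanded pose from where the row before left it, along the tool's axes as they then stand; what a row does not reach is not made up. A row lasts 1/12 s, in which the tool goes at most 41.7 mm and 7.16 degrees, less where a joint would pass 70% of its speed; a pose out of reach is approached as far as the arm can. A call with a gripper value outside its range is refused whole. The fingers move at their own pace and stop on an object; the grip force is fixed at half the most. Time passes only in rows, so rows that do not move let the fingers close. It gives the time, the measured TCP pose, the force, the opening and the grip force at its end, in the units of the state.
- ctrl.get_obs(): the state, without advancing time (a new reading comes with each control period).
- ctrl.snapshot(name): name is "scene" or "top" or "wrist"; returns a dict with "img" (384x512x3 uint8, blue, green, red), "fx", "fy", "cx", "cy" (pixels), "k1" (the pictures are not rectified: a ray, as slopes to the right and down, at radius r is drawn at 1 + k1 r^2 times it, then the intrinsics apply), "extrinsics" (4x4, takes a point from camera to world coordinates). Camera axes: x right, y down, z forward; pixel columns grow to the right and rows downward; lengths in m; the calibration is good to about 2 mm. A picture is of the moment at which its call begins. There is no depth.
- ctrl.hand_in(): hands the job in; it is judged then, once.
The state is a dict: "t": time; "qpos": joint angles; "qd": joint speeds; "effort": joint torques, N m; "eef_pos": TCP position; "tool_rot": TCP orientation; "contact_force": force on the tool from outside, world axes, zero at the start; "torque": the same for the moment, N m; "grip_width": finger opening in m; "finger_force": force on a finger pad.
Only numpy, scipy, OpenCV 4.12 (cv2) and the standard library are available. Lean on these libraries where they do the work, as an engineer would, in place of code of your own. Each camera call takes 0.05 s, during which the arm holds its last target. There are 200 camera calls.

## Working session

There is one attempt and no reset: what is moved stays moved. The work goes in short steps, Python scripts to look and compute and a tool call to move; the robot and the scene stay as the last step left them, time stands still between calls to the robot, and variables do not carry over. Pictures are saved under pics/ and viewed, at most 10 in all, crops included, and the job is handed in when it is done.

Besides the shell and the picture viewer there is one more tool, called after ">>>" by a JSON object that holds its "name" and its "arguments". apply_moves: Moves the arm, as the interface text tells. Its arguments: {"type":"object","properties":{"series":{"type":"string"}},"required":["series"]}

```bash
mkdir -p pics; cat > h.py <<'E'
import numpy as np,cv2
from station import ctrl
def snap(n,f=None):
    s=ctrl.snapshot(n)
    if f: cv2.imwrite('pics/'+f,s['img'])
    return s
def rays(s,uv):
    K=np.array([[s['fx'],0,s['cx']],[0,s['fy'],s['cy']],[0,0,1.]])
    uv=np.atleast_2d(np.array(uv,float))
    p=cv2.undistortPoints(uv[:,None],K,np.array([s['k1'],0,0,0.]))[:,0]
    E=np.array(s['extrinsics']); d=np.c_[p,np.ones(len(p))]@E[:3,:3].T
    return E[:3,3],d
def plane(s,uv,z):
    o,d=rays(s,uv); return o+d*((z-o[2])/d[:,2])[:,None]
def tri(s1,a,s2,b):
    o1,d1=rays(s1,a);o2,d2=rays(s2,b);out=[]
    for x,y in zip(d1,d2):
        t=np.linalg.lstsq(np.c_[x,-y],o2-o1,rcond=None)[0]
        p,q=o1+t[0]*x,o2+t[1]*y
        out.append(np.r_[(p+q)/2,np.linalg.norm(p-q)])
    return np.array(out)
def proj(s,P):
    E=np.array(s['extrinsics']);q=(np.atleast_2d(P)-E[:3,3])@E[:3,:3];x=q[:,:2]/q[:,2:]
    x=x*(1+s['k1']*(x**2).sum(1,keepdims=True));return x*[s['fx'],s['fy']]+[s['cx'],s['cy']]
E
python3 - <<'E'
from h import *
np.set_printoptions(precision=4,suppress=True)
import pickle
S={}
for n in('scene','top','wrist'):
    S[n]=snap(n); print(n,np.array(S[n]['extrinsics']),S[n]['fx'],S[n]['k1'])
pickle.dump(S,open('s0.pkl','wb'))
a=cv2.resize(S['scene']['img'],(800,600));cv2.imwrite('pics/a.png',a)
cv2.imwrite('pics/b.png',cv2.resize(S['top']['img'],(800,600)))
cv2.imwrite('pics/c.png',S['wrist']['img'])
o=ctrl.get_obs();print({k:np.round(v,4) for k,v in o.items()})
E
```

```text
scene [[-0.8743 -0.2308  0.4271 -0.0269]
 [-0.4853  0.3989 -0.778   0.9947]
 [ 0.0092 -0.8875 -0.4607  0.6918]
 [ 0.      0.      0.      1.    ]] 483.9666982328714 -0.20308037289236142
top [[ 0.0005 -0.9949  0.1013  0.3641]
 [-1.     -0.0001  0.0045 -0.0101]
 [-0.0044 -0.1013 -0.9948  1.6391]
 [ 0.      0.      0.      1.    ]] 499.10390209431245 -0.09890008462699093
wrist [[ 0.3996 -0.8738 -0.2771  0.29  ]
 [-0.9167 -0.3817 -0.118  -0.4724]
 [-0.0027  0.3012 -0.9536  0.3718]
 [ 0.      0.      0.      1.    ]] 343.0630018605909 0.020280269296935417
{'t': np.float64(0.15), 'qpos': array([ 1.1173,  0.3115,  0.014 ,  1.5127, -0.0044,  1.3192, -0.0272]), 'qd': array([-0.0005, -0.002 , -0.0013, -0.004 , -0.001 , -0.0001,  0.0006]), 'effort': array([  0.0006, -38.0271,   0.1466, -23.0848,   0.0124,   0.0096,
        -0.    ]), 'eef_pos': array([ 0.22  , -0.5035,  0.2305]), 'tool_rot': array([-0.0009,  0.9789,  0.2045, -0.0002]), 'contact_force': array([ 0.3302,  0.5439, -1.1689]), 'torque': array([-0.0116, -0.0159,  0.0073]), 'finger_force': np.float64(0.0), 'grip_width': np.float64(0.0857)}
```

View pics/a.png

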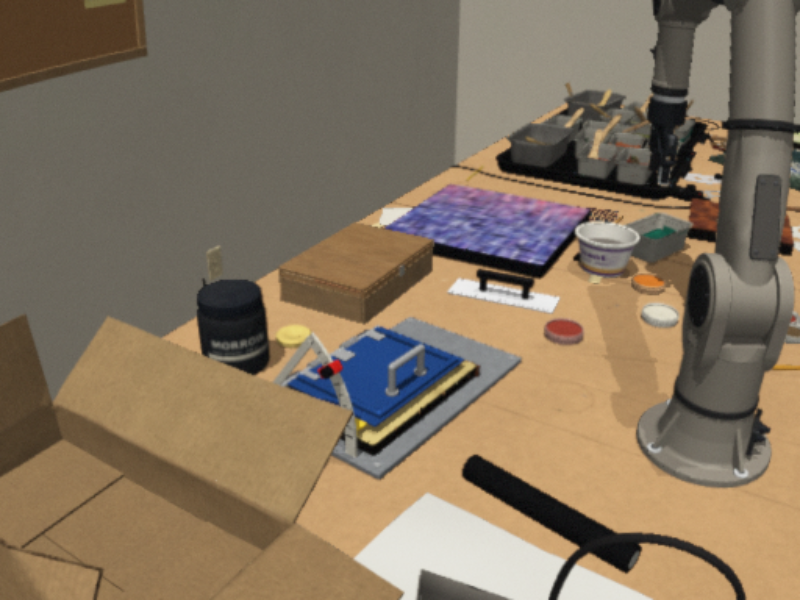

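View pics/b.png

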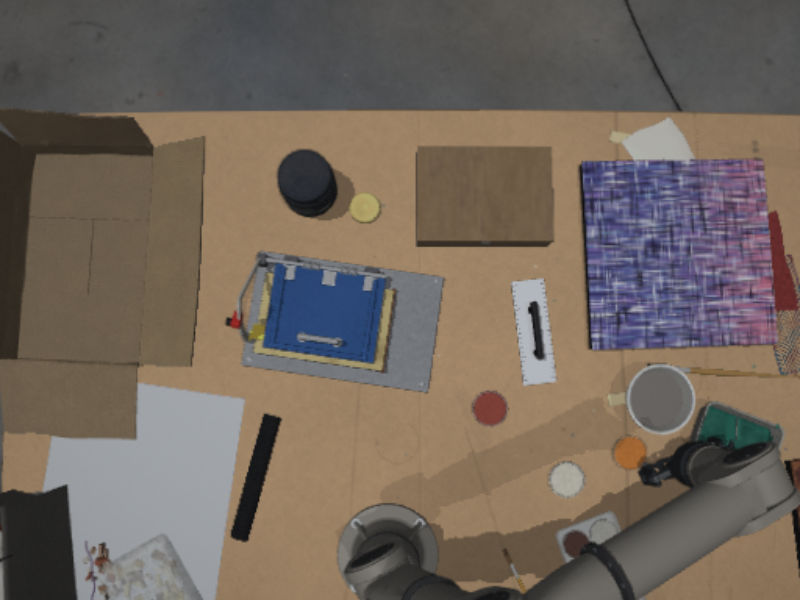

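The scene view shows the press (cover handle at 406,368, rider at 330,370) and the straightedge (bar at 505,283). In the top view the bar is at (537,330), the cover handle at (320,340) and the tin at (490,408). I'll crop in for measuring.

```bash
python3 - <<'E'
from h import *
import pickle
S=pickle.load(open('s0.pkl','rb'))
t=S['top']['img'];c=S['scene']['img']
def crop(i,x,y,w,h,k): 
    r=cv2.resize(i[y:y+h,x:x+w],None,fx=k,fy=k,interpolation=cv2.INTER_CUBIC)
    return r
m=np.zeros((600,800,3),np.uint8)
m[:300,:400]=crop(t,145,155,134//1,100,3)[:300,:400] if 0 else cv2.resize(crop(t,145,155,140,105,3),(400,300))
m[:300,400:]=cv2.resize(crop(c,170,195,170,112,3),(400,300))
m[300:,:400]=cv2.resize(crop(t,300,170,80,80,4),(400,300))
m[300:,400:]=cv2.resize(crop(c,280,165,80,40,5),(400,300))
cv2.imwrite('pics/d.png',m)
E
```

```text
(no output)
```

View pics/d.png

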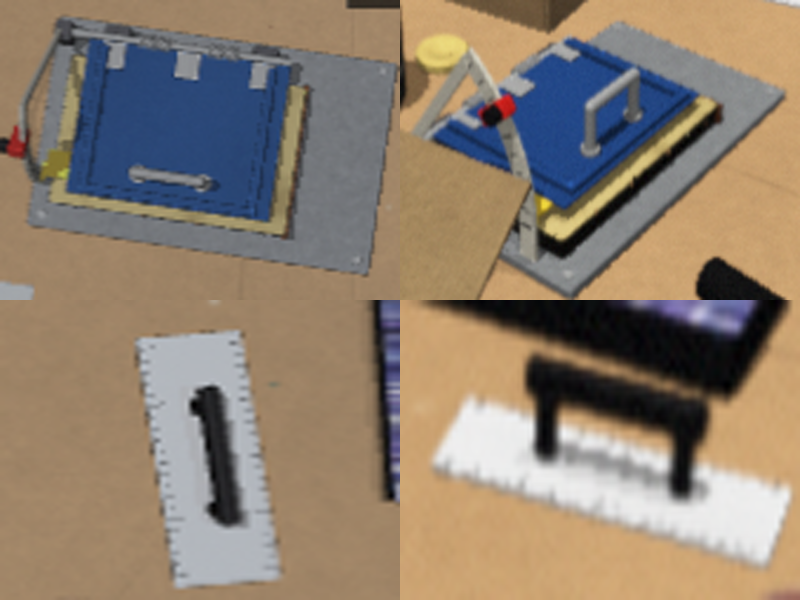

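```bash
python3 - <<'E'
from h import *
import pickle
np.set_printoptions(precision=4,suppress=True)
S=pickle.load(open('s0.pkl','rb'));T,C=S['top'],S['scene']
def mask(s,box,f):
    x,y,w,h=box; m=np.zeros(s['img'].shape[:2],np.uint8)
    hsv=cv2.cvtColor(s['img'],cv2.COLOR_BGR2HSV)
    m[y:y+h,x:x+w]=f(hsv[y:y+h,x:x+w]).astype(np.uint8)
    n,l,st,c=cv2.connectedComponentsWithStats(m)
    k=1+np.argmax(st[1:,4]); return (l==k).astype(np.uint8)
def cont(m): return max(cv2.findContours(m,0,1)[0],key=cv2.contourArea)[:,0].astype(float)
white=lambda h:(h[...,1]<45)&(h[...,2]>130)
black=lambda h:(h[...,2]<60)
red=lambda h:((h[...,0]<6)|(h[...,0]>172))&(h[...,1]>150)&(h[...,2]>90)
m=mask(T,(320,170,45,80),white)
P=plane(T,cont(m),.005)[:,:2]*1000
r=cv2.minAreaRect(P.astype(np.float32));print('strip top',r,cv2.boxPoints(r))
m=mask(C,(280,165,80,40),white)
P=plane(C,cont(m),.005)[:,:2]*1000
r=cv2.minAreaRect(P.astype(np.float32));print('strip scene',r)
# bar ends: top crop scale 5x3.75
tb=np.array([[207,392],[229,521]]);tb=np.c_[300+tb[:,0]/5,170+(tb[:,1]-300)/3.75]
cb=np.array([[536,366],[697,415]]);cb=np.c_[280+(cb[:,0]-400)/5,165+(cb[:,1]-300)/7.5]
for a in(tb,):
  print('bar tri',tri(T,a,C,cb), tri(T,a,C,cb[::-1]))
# board
q=np.array([[395,65],[367,272],[28,222]]);q=np.c_[145+q[:,0]*.35,155+q[:,1]*.35]
B=plane(T,q,.012);print('board',B)
cq=np.array([[784,93],[568,297]]);cq=np.c_[170+(cq[:,0]-400)*.425,195+cq[:,1]*.3733]
print('board scene right-front, left-front',plane(C,cq,.012))
# cover handle posts tops
a=np.array([[134,174],[207,183]]);a=np.c_[145+a[:,0]*.35,155+a[:,1]*.35]
b=np.array([[590,105],[634,73]]);b=np.c_[170+(b[:,0]-400)*.425,195+b[:,1]*.3733]
print('handle',tri(T,a,C,b))
mt=mask(T,(140,195,20,20),red);mc=mask(C,(195,225,35,25),red)
ct=cont(mt).mean(0);cc=cont(mc).mean(0);print(ct,cc,mt.sum(),mc.sum(),tri(T,ct,C,cc))
for n,bx in(('tin',(295,245,40,32)),):
  m=mask(T,bx,red);print(n,plane(T,cont(m).mean(0),.019))
E
```

```text
strip top ((460.39471435546875, -306.8906555175781), (220.36859130859375, 70.58415222167969), 6.113874912261963) [[ 347.0783 -283.5345]
 [ 354.5959 -353.7172]
 [ 573.7111 -330.2468]
 [ 566.1935 -260.0641]]
strip scene ((460.6344909667969, -305.4422912597656), (221.207763671875, 76.09541320800781), 6.060052394866943)
bar tri [[ 0.5126 -0.3011  0.0461  0.0015]
 [ 0.4047 -0.3128  0.0442  0.0038]] [[ 0.4639 -0.3182  0.0352  0.1053]
 [ 0.4498 -0.2875  0.0664  0.1042]]
board [[ 0.5719 -0.1162  0.012 ]
 [ 0.3352 -0.0831  0.012 ]
 [ 0.3912  0.3038  0.012 ]]
board scene right-front, left-front [[ 0.3325 -0.0764  0.012 ]
 [ 0.388   0.3135  0.012 ]]
handle [[0.4436 0.1733 0.099  0.0037]
 [0.4351 0.0949 0.0931 0.0057]]
[150.0833 204.6667] [214.4286 234.4286] 38 46 [[0.4696 0.2904 0.1544 0.0066]]Traceback (most recent call last):
  File "<stdin>", line 38, in <module>
  File "<stdin>", line 10, in mask
    return _wrapfunc(a, 'argmax', axis=axis, out=out, **kwds)
    return bound(*args, **kwds)
ValueError: attempt to get argmax of an empty sequence
```

>>> {"name": "apply_moves", "arguments": {"series": "0 3.3 -0.9 0 0;0 3.3 -0.9 0 0;0 3.3 -0.9 0 0;0 3.3 -0.9 0 0;0 3.3 -0.9 0 0;0 3.3 -1 0 0;0 3.3 -1 0 0;0 3.3 -1 0 0;0 3.4 -1 0 0;0 0 0 2 5.8;0 0 0 3 5.8;0 0 0 3 5.9"}}

```text
t: 1.15
eef_pos: [0.4606, -0.3063, 0.151]
tool_rot: [0.001, 0.999, 0.052, 0.001]
contact_force: [-0.1, -0.0, 0.8]
grip_width: 0.0853
finger_force: 0.0
```

```bash
cat >> h.py <<'E'
from scipy.spatial.transform import Rotation as Ro
def togo(xyz,yaw):
    o=ctrl.get_obs();q=o['tool_rot'];R=Ro.from_quat([q[1],q[2],q[3],q[0]]).as_matrix()
    y=np.degrees(np.arctan2(R[1,0],R[0,0]))
    print('t',o['t'],'pos',o['eef_pos'].round(4),'yaw',y.round(2),'tilt',np.degrees(np.arccos(-R[2,2])).round(2),'F',o['contact_force'].round(1),'w',o['grip_width'].round(4),'ff',o['finger_force'].round(1))
    print('shift cm',(R.T@(np.array(xyz)-o['eef_pos'])*100).round(2),'turn',-(yaw-y).round(2) if 0 else round(float(y-yaw),2))
E
python3 - <<'E'
from h import *
togo([.4604,-.3065,.023],6.1)
s=snap('wrist','w1.png')
import pickle;pickle.dump(s,open('w1.pkl','wb'))
E
```

```text
Traceback (most recent call last):
  File "h.py", line 29, in togo
    print('t',o['t'],'pos',o['eef_pos'].round(4),'yaw',y.round(2),'tilt',np.degrees(np.arccos(-R[2,2])).round(2),'F',o['contact_force'].round(1),'w',o['grip_width'].round(4),'ff',o['finger_force'].round(1))
                                                                                                                                                     ^^^^^^^^^^^^^^^^^^^^^
AttributeError: 'float' object has no attribute 'round'
```

```bash
python3 - <<'E'
t=open('h.py').read()
i=t.index('def togo')
t=t[:i]+'''def togo(xyz,yaw):
    np.set_printoptions(precision=4,suppress=True)
    o={k:np.array(v) for k,v in ctrl.get_obs().items()};q=o['tool_rot'];R=Ro.from_quat([q[1],q[2],q[3],q[0]]).as_matrix()
    y=float(np.degrees(np.arctan2(R[1,0],R[0,0])))
    print('t',o['t'],'pos',o['eef_pos'],'yaw',round(y,2),'tilt',np.degrees(np.arccos(-R[2,2])),'F',o['contact_force'],'w',o['grip_width'],'ff',o['finger_force'])
    print('shift cm',R.T@(np.array(xyz)-o['eef_pos'])*100,'turn',round(y-yaw,2))
'''
open('h.py','w').write(t)
from h import *
togo([.4604,-.3065,.023],6.1)
s=snap('wrist','w1.png')
import pickle;pickle.dump(s,open('w1.pkl','wb'))
E
```

```text
t 1.15 pos [ 0.4606 -0.3063  0.151 ] yaw 5.95 tilt 0.15154205985698344 F [-0.1138 -0.032   0.7604] w 0.08531414898716623 ff 0.0
shift cm [-0.0482 -0.0067 12.8044] turn -0.15
```

View pics/w1.png

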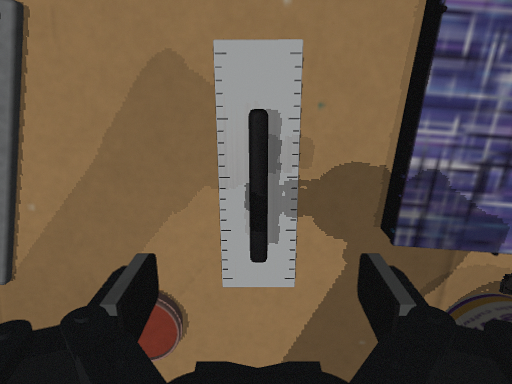

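The wrist view shows the bar (u 249–268, v 110–262) centred between the fingers and parallel to the tool x axis. The tin (155,330) is clear of the descent.

>>> {"name": "apply_moves", "arguments": {"series": "0 0 0 3.5 0;0 0 0 3.5 0;0 0 0 3 0;0 0 0 2 0;0 0 0 0.8 0;1 0 0 0 0;1 0 0 0 0;1 0 0 0 0;1 0 0 0 0;1 0 0 0 0;1 0 0 0 0"}}

```text
t: 2.12
eef_pos: [0.46, -0.3072, 0.0246]
tool_rot: [0.001, 0.999, 0.053, 0.001]
contact_force: [-4.4, 1.7, 12.6]
grip_width: 0.013
finger_force: 60.5
```

```bash
python3 - <<'E'
from h import *
togo([.4604,-.3065,.12],6.1)
E
```

```text
t 2.1167 pos [ 0.46   -0.3072  0.0246] yaw 6.11 tilt 0.11593339390015198 F [-4.437   1.7034 12.634 ] w 0.012986183809422054 ff 60.460020303726196
shift cm [ 0.0666 -0.0545 -9.5369] turn 0.01
```

>>> {"name": "apply_moves", "arguments": {"series": "1 0 0 -2 0;1 0 0 -2.5 0;1 0 0 -2.5 0;1 0.1 -2 -2.5 0;1 0.1 -3 0 0;1 0.1 -3 0 0;1 0.1 -3 0 0;1 0.1 -3 0 3.5;1 0.2 -3 0 3.5;1 0.2 -3.2 0 3.6;1 0 0 0 3.6;1 0 0 0 0"}}

```text
t: 3.12
eef_pos: [0.4522, -0.1021, 0.1183]
tool_rot: [-0.0, 0.998, -0.068, -0.0]
contact_force: [-1.0, -1.4, -3.1]
grip_width: 0.0126
finger_force: 59.1
```

```bash
python3 - <<'E'
from h import *
togo([.446,-.105,.12],-8.1)
s=snap('wrist','w2.png')
import pickle;pickle.dump(s,open('w2.pkl','wb'))
E
```

```text
t 3.1167 pos [ 0.4522 -0.1021  0.1183] yaw -7.83 tilt 0.04843288605319798 F [-1.037  -1.4143 -3.1111] w 0.01256659740894823 ff 59.08779680728912
shift cm [-0.5752  0.3675 -0.1735] turn 0.27
```

View pics/w2.png

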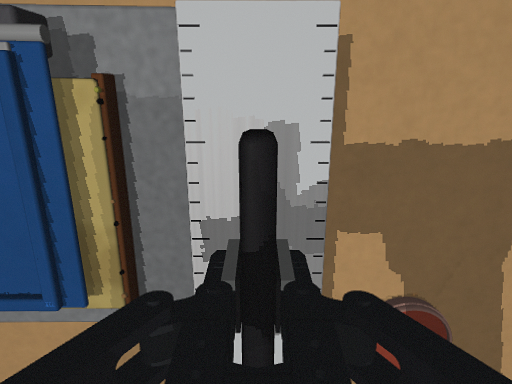

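The held strip's left edge runs from (176,0) to (195,290). The press's wooden strip runs from about (92–112,74) to (121–137,306), and I'll zoom in on it.

```bash
python3 - <<'E'
from h import *
import pickle
s=pickle.load(open('w2.pkl','rb'));i=s['img']
cv2.imwrite('pics/e.png',cv2.resize(i[60:320,70:210],None,fx=3,fy=2.25,interpolation=cv2.INTER_NEAREST))
for r in(100,150,200,260):
    print(r,[tuple(int(v) for v in p) for p in i[r,88:142,::1]][::1] if 0 else ' '.join(f"{u}:{i[r,u,2]}/{i[r,u,0]}" for u in range(92,142)))
E
```

```text
100 92:160/86 93:158/86 94:162/87 95:146/79 96:81/45 97:24/16 98:12/17 99:16/15 100:15/12 101:9/11 102:8/8 103:60/23 104:71/29 105:61/23 106:43/16 107:38/21 108:37/17 109:35/18 110:30/9 111:33/13 112:34/20 113:34/15 114:35/21 115:29/12 116:29/7 117:50/49 118:60/61 119:63/65 120:62/62 121:61/64 122:63/63 123:63/64 124:65/65 125:64/65 126:63/66 127:89/92 128:109/111 129:104/106 130:103/105 131:103/105 132:104/104 133:101/103 134:100/101 135:101/102 136:100/101 137:98/100 138:100/102 139:100/102 140:99/101 141:98/100
150 92:148/83 93:144/78 94:146/79 95:144/79 96:146/81 97:144/80 98:144/80 99:144/78 100:145/79 101:145/79 102:141/77 103:134/74 104:109/59 105:75/43 106:45/23 107:64/26 108:79/27 109:79/29 110:74/27 111:66/29 112:51/21 113:37/19 114:37/18 115:36/20 116:36/14 117:35/21 118:33/14 119:32/14 120:32/15 121:32/13 122:37/24 123:54/52 124:67/68 125:66/67 126:65/66 127:64/65 128:64/66 129:62/64 130:62/64 131:77/79 132:102/104 133:100/103 134:98/102 135:100/102 136:99/100 137:98/101 138:97/101 139:97/98 140:99/101 141:97/98
200 92:163/89 93:163/88 94:162/87 95:162/90 96:163/88 97:163
[... 282 characters left out ...]
2/13 125:32/18 126:32/17 127:29/15 128:34/28 129:59/57 130:64/67 131:64/66 132:64/64 133:65/67 134:64/65 135:76/77 136:104/106 137:102/104 138:100/102 139:98/101 140:99/103 141:98/102
260 92:95/51 93:95/51 94:95/50 95:96/52 96:93/48 97:92/49 98:133/67 99:141/71 100:138/71 101:138/70 102:138/71 103:139/72 104:138/71 105:139/71 106:139/71 107:140/70 108:128/66 109:121/62 110:122/62 111:121/64 112:123/63 113:122/63 114:123/64 115:123/63 116:120/62 117:116/62 118:103/54 119:76/43 120:53/26 121:72/22 122:80/26 123:78/24 124:71/29 125:56/18 126:39/18 127:33/14 128:32/12 129:37/21 130:33/13 131:34/16 132:34/22 133:31/16 134:30/14 135:48/45 136:67/70 137:64/66 138:66/69 139:67/69 140:65/66 141:62/64
```

View pics/e.png

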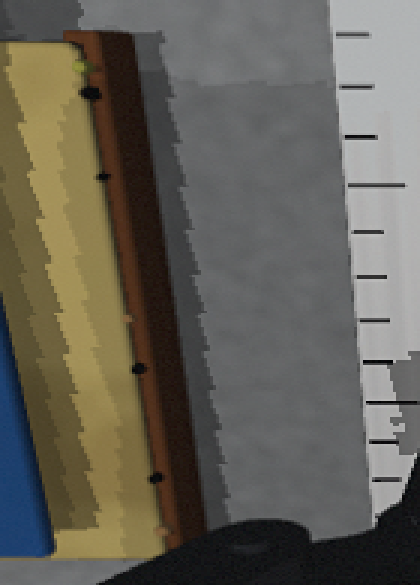

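The zoom shows the outer face's lower edge (dark brown to grey) clearly, at u 116.7, 122.7, 128.6 and 134.9 on rows 100, 150, 200 and 260.

```bash
python3 - <<'E'
from h import *
import pickle
np.set_printoptions(precision=4,suppress=True)
S=pickle.load(open('s0.pkl','rb'))
s=pickle.load(open('w2.pkl','rb'));g=s['img'].astype(float)
def ln(P):
    d=np.polyfit(P[:,0],P[:,1],1);return d,np.degrees(np.arctan(d[0]))
bo=[[116.7,100],[122.7,150],[128.6,200],[134.9,260]];to=[[106,100],[112,150],[118,200],[125,260]]
for n,p,z in(('bot',bo,.012),('top',to,.032)):
    P=plane(s,p,z);print(n,P[:,:2],ln(P))
e=plane(s,[[113.5,74],[138,304]],.012);print('ends',e,np.linalg.norm(e[0]-e[1]),e.mean(0))
# straightedge edges, held: white-boundary subpixel
L=[];R=[]
h=cv2.cvtColor(s['img'],cv2.COLOR_BGR2GRAY).astype(float)
for r in (10,35,55,75,90,105,130):
    a=np.abs(np.diff(h[r,165:205]));L.append([165.5+a.argmax(),r])
    a=np.abs(np.diff(h[r,318:350]));R.append([318.5+a.argmax(),r])
z=.0987
PL=plane(s,L,z);PR=plane(s,R,z);print('L',L,ln(PL),'R',ln(PR))
print(np.hypot(*(plane(s,[[176,3]],z)-plane(s,[[339.5,3]],z))[0,:2]))
# center line
m=(PL[:,:2]+PR[:,:2])/2; print('mid',m,'width',np.linalg.norm(PL-PR,axis=1))
E
```

```text
bot [[ 0.5297 -0.0133]
 [ 0.495  -0.0084]
 [ 0.4569 -0.003 ]
 [ 0.4064  0.0046]] (array([-0.1453,  0.0635]), np.float64(-8.265341524906022))
top [[ 0.5305 -0.0146]
 [ 0.4986 -0.0097]
 [ 0.4637 -0.0045]
 [ 0.4172  0.0024]] (array([-0.1497,  0.0649]), np.float64(-8.515315662152046))
ends [[ 0.5466 -0.0157  0.012 ]
 [ 0.3657  0.012   0.012 ]] 0.18304888004823078 [ 0.4561 -0.0018  0.012 ]
L [[np.float64(175.5), 10], [np.float64(177.5), 35], [np.float64(178.5), 55], [np.float64(181.5), 75], [np.float64(181.5), 90], [np.float64(181.5), 105], [np.float64(183.5), 130]] (array([-0.14  , -0.0034]), np.float64(-7.970590694766106)) R (array([-0.144 , -0.0705]), np.float64(-8.19568913685603))
0.06815349300547884
mid [[ 0.5565 -0.1159]
 [ 0.547  -0.1148]
 [ 0.5392 -0.1135]
 [ 0.5311 -0.1124]
 [ 0.5248 -0.1115]
 [ 0.5183 -0.1104]
 [ 0.5071 -0.1091]] width [0.0688 0.0689 0.0688 0.0674 0.0683 0.0687 0.0688]
```

>>> {"name": "apply_moves", "arguments": {"series": "1 -0.3 -1.5 0 0.3;1 -0.3 -2 0 0;1 -0.4 -2 1 0;1 0 0 2.5 0;1 0 0 2 0;1 0 0 1 0;1 0 0 0 0"}}

```text
t: 3.75
eef_pos: [0.4479, -0.0506, 0.051]
tool_rot: [0.0, 0.997, -0.074, -0.003]
contact_force: [-0.3, -0.1, -1.7]
grip_width: 0.0125
finger_force: 59.1
```

```bash
python3 - <<'E'
from h import *
import pickle
togo([.446,-.05,.0366],-8.3)
s=snap('wrist','w3.png');pickle.dump(s,open('w3.pkl','wb'))
cv2.imwrite('pics/f.png',cv2.resize(s['img'][0:250,60:360],None,fx=2.66,fy=2.4,interpolation=cv2.INTER_NEAREST))
E
```

```text
t 3.75 pos [ 0.4479 -0.0506  0.051 ] yaw -8.49 tilt 0.35259858911154623 F [-0.3281 -0.1299 -1.6749] w 0.012521733735851826 ff 59.099748730659485
shift cm [-0.1895 -0.0314  1.4408] turn -0.19
```

View pics/f.png

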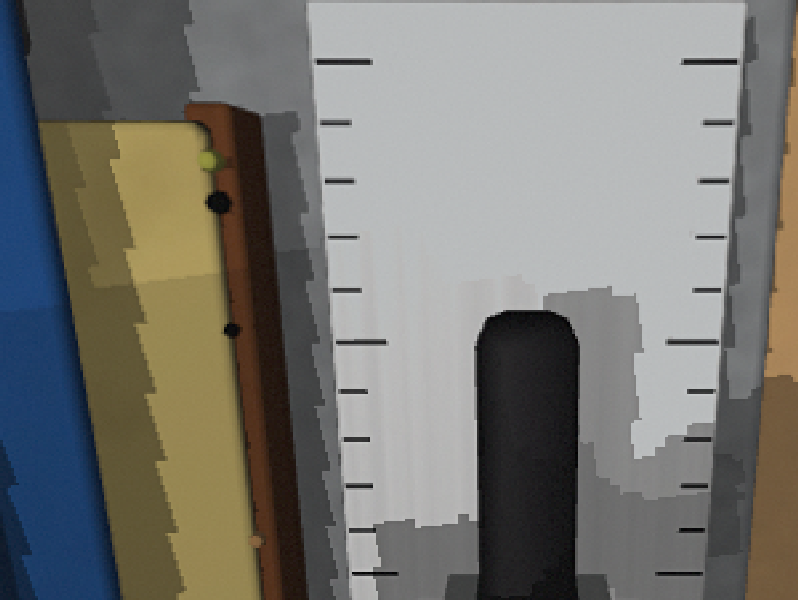

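The held straightedge is beside the edging: its left edge runs from (310,5) to (348,560) in the crop, and the edging foot from (262,115) to (302,590). There is a small gap between them.

```bash
python3 - <<'E'
from h import *
import pickle
np.set_printoptions(precision=4,suppress=True)
s=pickle.load(open('w3.pkl','rb'));h=cv2.cvtColor(s['img'],cv2.COLOR_BGR2GRAY).astype(float);rd=s['img'][...,0].astype(float)
def edge(rows,a,b,im): 
    return np.array([[u0,r] for r in rows for u0 in [a(r)+.5+np.diff(im[r,int(a(r)):int(b(r))]).argmax()]])
foot=edge(range(60,230,10),lambda r:int(160+(r-48)*.0758-5),lambda r:int(160+(r-48)*.0758+6),rd)
se=edge(range(10,200,10),lambda r:int(176.5+r*.062-5),lambda r:int(176.5+r*.062+5),h)
def fit(P):
    P=P[:,:2]; c=np.median(P,0);k=np.polyfit(P[:,0],P[:,1],1);return k,np.degrees(np.arctan(k[0]))
for z in(.0314,.029):
  a=plane(s,foot,.012);b=plane(s,se,z);ka,aa=fit(a);kb,ab=fit(b)
  x=.45;print(aa,ab,'gap mm',(np.polyval(ka,x)-np.polyval(kb,x))*1000*np.cos(.145),'foot y',np.polyval(ka,x))
c=plane(s,[[60+308/2.66,1]],.0314);print('far corner',c); print('strip end',plane(s,[[60+260/2.66,115/2.4]],.012))
c2=plane(s,[[60+745/2.66,2]],.0314);print(c2,np.linalg.norm(c-c2))
E
```

```text
-8.321261904278174 -8.739577597134586 gap mm 13.364665718302277 foot y -0.0018548092130813154
-8.321261904278174 -8.739577597134552 gap mm 12.855036356052048 foot y -0.0018548092130813154
far corner [[ 0.5601 -0.0326  0.0314]]
strip end [[ 0.5461 -0.016   0.012 ]]
[[ 0.5497 -0.0999  0.0314]] 0.06815564159708365
```

>>> {"name": "apply_moves", "arguments": {"series": "1 0.2 -0.4 0 -0.4;1 0.2 -0.4 0.6 0;1 0.1 -0.1 0.6 0;1 0 0 0.2 0;1 0 0 0 0"}}

```text
t: 4.22
eef_pos: [0.4563, -0.0408, 0.0388]
tool_rot: [0.0, 0.998, -0.069, -0.001]
contact_force: [-0.3, -0.8, -2.1]
grip_width: 0.0129
finger_force: 59.2
```

```bash
python3 - <<'E'
from h import *
togo([.456,-.040,.0366],-8.3)
E
```

```text
t 4.2167 pos [ 0.4563 -0.0408  0.0388] yaw -7.97 tilt 0.0697938305359262 F [-0.3382 -0.8226 -2.146 ] w 0.012862346358385884 ff 59.1752690076828
shift cm [-0.0458 -0.0787  0.2219] turn 0.33
```

>>> {"name": "apply_moves", "arguments": {"series": "1 0 -0.1 0.1 0;1 0 -0.1 0.1 0;1 0 0 0 0;1 0 0 0 0"}}

```text
t: 4.55
eef_pos: [0.4571, -0.0392, 0.0374]
tool_rot: [0.0, 0.998, -0.07, 0.0]
contact_force: [-0.6, -0.1, -2.7]
grip_width: 0.0131
finger_force: 59.2
```

>>> {"name": "apply_moves", "arguments": {"series": "1 0 -0.1 0 0;1 0 0 0 0;1 0 0 0 0"}}

```text
t: 4.8
eef_pos: [0.4571, -0.039, 0.0374]
tool_rot: [0.001, 0.998, -0.07, -0.0]
contact_force: [-0.8, -2.1, -2.0]
grip_width: 0.013
finger_force: 59.2
```

>>> {"name": "apply_moves", "arguments": {"series": "1 0 0 0.1 0;1 0 -0.1 0 0;1 0 0 0 0;1 0 0 0 0"}}

```text
t: 5.13
eef_pos: [0.4572, -0.0389, 0.0367]
tool_rot: [0.001, 0.998, -0.07, -0.0]
contact_force: [-2.2, -5.1, 1.9]
grip_width: 0.0131
finger_force: 59.8
```

>>> {"name": "apply_moves", "arguments": {"series": "1 0 0 0.1 0;1 0 0 0 0;1 0 0 0 0"}}

```text
t: 5.38
eef_pos: [0.4572, -0.039, 0.0366]
tool_rot: [0.001, 0.998, -0.071, -0.0]
contact_force: [-4.6, -5.6, 9.7]
grip_width: 0.0129
finger_force: 60.9
```

Seated on the board and against the strip. Releasing and lifting.

>>> {"name": "apply_moves", "arguments": {"series": "0.6 0 0 0 0;0.6 0 0 0 0;0.6 0 0 0 0;0.6 0 0 0 0;0.6 0 0 0 0"}}

```text
t: 5.8
eef_pos: [0.4575, -0.0363, 0.0352]
tool_rot: [-0.0, 0.998, -0.069, 0.0]
contact_force: [-0.2, -0.0, -0.1]
grip_width: 0.034
finger_force: 0.0
```

```bash
python3 - <<'E'
from h import *
togo([.457,-.039,.0366],-8.3)
E
```

```text
t 5.8 pos [ 0.4575 -0.0363  0.0352] yaw -7.95 tilt 0.03633877189518071 F [-0.2054 -0.0114 -0.1284] w 0.034044654086366456 ff 0.0
shift cm [-0.0111  0.272  -0.1393] turn 0.35
```

>>> {"name": "apply_moves", "arguments": {"series": "0.6 0 0.2 0 0;0.6 0 0 -1.5 0;0.6 0 0 -2.5 0;0.6 0 0 -3 0;0.6 0 0 -3 0;0 0 0 -3 0;0 0 0 -3 0;0 0 -2 0 0;0 0 -2 0 0;0 0 0 0 0"}}

```text
t: 6.63
eef_pos: [0.4633, 0.0055, 0.1962]
tool_rot: [-0.002, 0.998, -0.067, 0.001]
contact_force: [0.0, 0.9, -0.2]
grip_width: 0.085
finger_force: 0.0
```

```bash
python3 - <<'E'
from h import *
import pickle
togo([.439,.134,.2],-8.3)
s=snap('wrist','w4.png');pickle.dump(s,open('w4.pkl','wb'))
E
```

```text
t 6.6333 pos [0.4633 0.0055 0.1962] yaw -7.63 tilt 0.2410082235116789 F [ 0.0339  0.8583 -0.197 ] w 0.08498284623504039 ff 0.0
shift cm [ -4.1156 -12.4101  -0.3437] turn 0.67
```

View pics/w4.png

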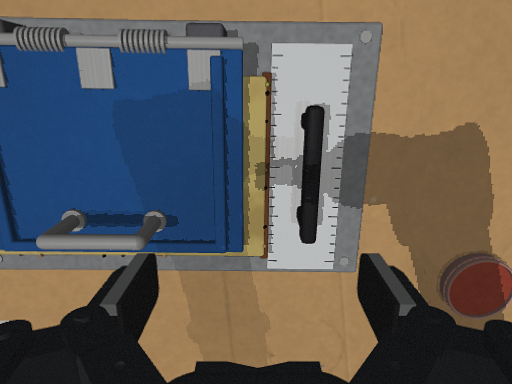

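The straightedge lies flush along the brown strip, from (270,45) to (268,265), and released. The cover's handle bar runs from (40,242) to (145,241). I'll shift left for a second view.

>>> {"name": "apply_moves", "arguments": {"series": "0 0 -3 0 0;0 0 -3 0 0;0 -1.5 -3 0 0;0 -1.5 0 0 0;0 0 0 0 0"}}

```text
t: 7.1
eef_pos: [0.4425, 0.0959, 0.1946]
tool_rot: [0.0, 0.998, -0.067, -0.002]
contact_force: [-0.7, -1.1, -0.8]
grip_width: 0.0856
finger_force: 0.0
```

```bash
python3 - <<'E'
from h import *
import pickle
togo([.439,.134,.2],-8.3)
print(ctrl.get_obs()['qpos'])
s=snap('wrist','w5.png');pickle.dump(s,open('w5.pkl','wb'))
E
```

```text
t 7.1 pos [0.4425 0.0959 0.1946] yaw -7.67 tilt 0.20610702792348076 F [-0.6758 -1.1263 -0.8165] w 0.08556198251488853 ff 0.0
shift cm [-0.8582 -3.7325 -0.5391] turn 0.63
[ 0.0353  0.1577 -0.3219  1.8079  0.0529  1.188  -2.0076]
```

View pics/w5.png

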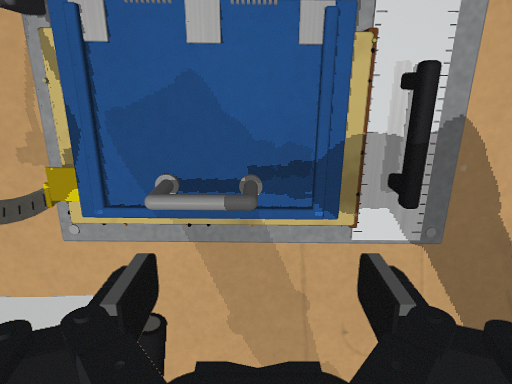

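The handle bar spans (146,202)–(257,202) here and the yellow pointer is at (62,185). Next I triangulate the handle, pointer and rider.

```bash
python3 - <<'E'
from h import *
import pickle
np.set_printoptions(precision=4,suppress=True)
a=pickle.load(open('w4.pkl','rb'));b=pickle.load(open('w5.pkl','rb'));S=pickle.load(open('s0.pkl','rb'))
H=tri(a,[[38,242],[147,242]],b,[[146,202],[257,202]]);print('handle ends',H);h=H.mean(0)[:3]
print('plane .096',plane(b,[[146,202],[257,202],[201.5,202]],.096))
th=np.radians(-8.3);X=np.array([np.cos(th),np.sin(th),0]);Y=np.array([-np.sin(th),np.cos(th),0])
hinge=np.r_[h[:2],.046]+.148*X;print('hinge',hinge,'rod seen z.046 ',plane(a,[[125,42],[200,42]],.046))
# pointer yellow top/scene/w5
for n,s,bx in(('w5',b,(35,160,45,45)),('top',S['top'],(150,200,30,30)),('scene',S['scene'],(215,260,35,35))):
    x,y,w,hh=bx;v=cv2.cvtColor(s['img'],cv2.COLOR_BGR2HSV);m=np.zeros(v.shape[:2],np.uint8)
    m[y:y+hh,x:x+w]=cv2.inRange(v[y:y+hh,x:x+w],(22,200,90),(33,255,255))
    ys,xs=np.nonzero(m);print(n,len(xs),xs.min() if len(xs) else 0,xs.max() if len(xs) else 0,ys.min(),ys.max(),plane(s,[[xs.mean(),ys.mean()]],.05))
    P=plane(s,np.c_[xs,ys],.046)-hinge; print(' local x',(P@X).min(),(P@X).max(),'y',(P@Y).min(),(P@Y).max())
r=np.array([.4696,.2904,.1544])-hinge;print('rider local',r@X,r@Y,r[2],np.hypot(r@X,r[2]),np.arctan2(r[2],-r@X))
for al in(.5,.6,.7,.8):
  p=hinge-.165*np.cos(al)*X+.165*np.sin(al)*np.array([0,0,1])+.150*Y
  print(al,proj(S['top'],p),proj(S['scene'],p))
E
```

```text
handle ends [[0.4458 0.1789 0.0966 0.0001]
 [0.4333 0.098  0.0931 0.0005]]
plane .096 [[0.4457 0.1792 0.096 ]
 [0.4346 0.0979 0.096 ]
 [0.4401 0.1386 0.096 ]]
hinge [0.586  0.1171 0.046 ] rod seen z.046  [[0.5829 0.095  0.046 ]
 [0.5753 0.037  0.046 ]]
w5 1071 43 78 167 204 [[0.4571 0.2659 0.05  ]]
 local x -0.16840007079354052 -0.1342780074969188 y 0.11722156482311676 0.14657743303131052Traceback (most recent call last):
  File "<stdin>", line 13, in <module>
    return umr_minimum(a, axis, None, out, keepdims, initial, where)
ValueError: zero-size array to reduction operation minimum which has no identity
```

>>> {"name": "apply_moves", "arguments": {"series": "0 -0.4 -2.1 0 0;0 -0.4 -2.1 0 0;0 0 0 0 -6.9;0 0 0 0 -6.9;0 0 0 0 -6.9;0 0 0 0 -6.9;0 0 0 0 -6.9;0 0 0 0 -6.9;0 0 0 0 -6.9;0 0 0 0 -6.9;0 0 0 0 -6.9;0 0 0 0 -6.9"}}

```text
t: 8.15
eef_pos: [0.4445, 0.1341, 0.1949]
tool_rot: [0.001, 0.861, 0.508, -0.0]
contact_force: [0.5, -0.5, -0.1]
grip_width: 0.0853
finger_force: 0.0
```

>>> {"name": "apply_moves", "arguments": {"series": "0 0 0 0 -6.9;0 0 0 0 -6.9;0 0 0 0 -6;0 0 0 0 0"}}

```text
t: 8.48
eef_pos: [0.4444, 0.1343, 0.1949]
tool_rot: [0.0, 0.762, 0.647, -0.0]
contact_force: [0.4, 0.2, 0.1]
grip_width: 0.0854
finger_force: 0.0
```

```bash
python3 - <<'E'
from h import *
import pickle
togo([.440,.1385,.077],81.7)
print(ctrl.get_obs()['qpos'])
s=snap('wrist','w6.png');pickle.dump(s,open('w6.pkl','wb'))
E
```

```text
t 8.4833 pos [0.4444 0.1343 0.1949] yaw 80.68 tilt 0.05342183840205356 F [0.3509 0.2371 0.1252] w 0.08542025485417912 ff 0.0
shift cm [ 0.3561 -0.5009 11.7899] turn -1.02
[ 0.1267  0.1989 -0.5291  1.777   0.1083  1.1948 -0.5965]
```

View pics/w6.png

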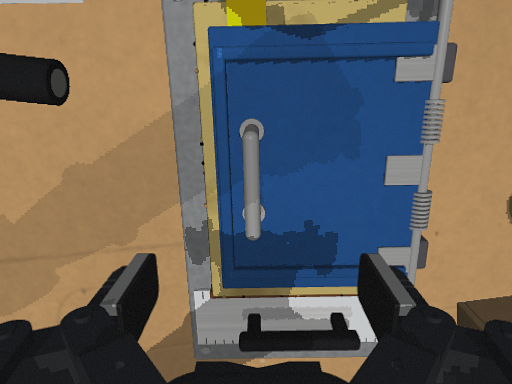

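The bar is at u≈251 (v 130–237), almost midway between the fingers (258). I'll cross-check its position with this view and work out the rider angle.

```bash
python3 - <<'E'
from h import *
import pickle
np.set_printoptions(precision=4,suppress=True)
S=pickle.load(open('s0.pkl','rb'));c=pickle.load(open('w6.pkl','rb'));b=pickle.load(open('w5.pkl','rb'))
print(plane(c,[[251,128],[253,239],[252,183.5]],.096))
print(tri(c,[[251,128],[253,239]],b,[[146,202],[257,202]]))
hinge=np.array([.586,.1171,.046]);th=np.radians(-8.3);X=np.array([np.cos(th),np.sin(th),0]);Y=np.array([-np.sin(th),np.cos(th),0])
M={}
for n,bx in(('top',(140,195,20,20)),('scene',(195,225,35,25))):
    x,y,w,h=bx;v=cv2.cvtColor(S[n]['img'],cv2.COLOR_BGR2HSV)
    m=cv2.inRange(v,(0,150,90),(6,255,255))|cv2.inRange(v,(172,150,90),(180,255,255));k=np.zeros_like(m);k[y:y+h,x:x+w]=m[y:y+h,x:x+w]
    ys,xs=np.nonzero(k);M[n]=(xs.mean(),ys.mean());print(n,xs.min(),xs.max(),ys.min(),ys.max(),M[n])
    # cast each onto quadrant plane y=.150 local
    o,d=rays(S[n],[M[n]])
    for yy in(.130,.145,.150,.160):
        t=(yy-(o-hinge)@Y)/(d[0]@Y);q=o+t*d[0]-hinge;print('  y',yy,'x',q@X,'z',q[2],'r',np.hypot(q@X,q[2]),'ang',np.arctan2(q[2],-q@X))
r=tri(S['top'],[M['top']],S['scene'],[M['scene']])[0];q=r[:3]-hinge;print(r,q@X,q@Y,q[2],np.hypot(q@X,q[2]),np.arctan2(q[2],-q@X))
E
```

```text
[[0.4469 0.1822 0.096 ]
 [0.4342 0.0987 0.096 ]
 [0.4408 0.1426 0.096 ]]
[[0.4456 0.1812 0.0923 0.0025]
 [0.434  0.0979 0.0944 0.    ]]
top 147 153 199 209 (np.float64(150.02631578947367), np.float64(205.5))
  y 0.13 x -0.14518624396319355 z 0.23367642792757365 r 0.2751067400212697 ang 1.0148526036709766
  y 0.145 x -0.14226732696213035 z 0.16284479269223856 r 0.21623695065350845 ang 0.8527384971533705
  y 0.15 x -0.1412943546284426 z 0.13923424761379338 r 0.1983690257032262 ang 0.7780546341959197
  y 0.16 x -0.13934840996106707 z 0.09201315745690301 r 0.16698622848566416 ang 0.5835889581609218
scene 204 218 231 238 (np.float64(213.53846153846155), np.float64(234.55769230769232))
  y 0.13 x -0.11875515494544758 z 0.08711093102868576 r 0.14727899079910112 ang 0.6328792437721703
  y 0.145 x -0.13293485830203375 z 0.10000405168560715 r 0.1663504941541184 ang 0.6449578309641566
  y 0.15 x -0.13766142608756254 z 0.10430175857124761 r 0.1727122609241054 ang 0.64839106024037
  y 0.16 x -0.1471145616586201 z 0.11289717234252865 r 0.18544127311617162 ang 0.6545506585490433
[0.4688 0.2915 0.1546 0.0027] -0.14111349667004255 0.15560946384361454 0.10863334230213588 0.1780848730301907 0.6560717149281917
```

>>> {"name": "apply_moves", "arguments": {"series": "0 0.5 -0.5 1 -1;0 0 0 3 0;0 0 0 3 0;0 0 0 3 0;0 0 0 1.5 0;0 0 0 0.3 0;0 0 0 0 0"}}

```text
t: 9.12
eef_pos: [0.4379, 0.142, 0.0759]
tool_rot: [-0.001, 0.756, 0.654, -0.002]
contact_force: [-0.3, 1.0, 0.5]
grip_width: 0.0855
finger_force: 0.0
```

>>> {"name": "apply_moves", "arguments": {"series": "1 0 0 0 0;1 0 0 0 0;1 0 0 0 0;1 0 0 0 0;1 0 0 0 0;1 0 0 0 0;1 0 0 0 0"}}

```text
t: 9.7
eef_pos: [0.4411, 0.1422, 0.078]
tool_rot: [0.001, 0.756, 0.655, 0.002]
contact_force: [2.9, -0.8, -0.2]
grip_width: 0.0101
finger_force: 58.4
```

```bash
python3 - <<'E'
from h import *
togo([.440,.1385,.077],81.7)
print(ctrl.get_obs()['qpos'])
for al in(0,.15,.3,.45,.55,.65):
    # handle rel hinge (-.148,.050)
    x=-.148*np.cos(al)+.050*np.sin(al);z=.148*np.sin(al)+.05*np.cos(al)
    print(al,'dx %.1f dz %.1f mm'%((x+.148)*1e3,(z-.05)*1e3))
E
```

```text
t 9.7 pos [0.4411 0.1422 0.078 ] yaw 81.76 tilt 0.22607923478857306 F [ 2.86   -0.8196 -0.2428] w 0.010123535959547096 ff 58.38262975215912
shift cm [-0.3818 -0.0596  0.0995] turn 0.06
[ 0.0741  0.334  -0.5119  1.9392  0.2055  0.9151 -0.6834]
0 dx 0.0 dz 0.0 mm
0.15 dx 9.1 dz 21.6 mm
0.3 dx 21.4 dz 41.5 mm
0.45 dx 36.5 dz 59.4 mm
0.55 dx 48.0 dz 70.0 mm
0.65 dx 60.4 dz 79.4 mm
```

>>> {"name": "apply_moves", "arguments": {"series": "1 0 0.4 -1.1 0;1 0 0.5 -1.1 0;1 0 0.6 -1 0;1 0 0.6 -1 0;1 0 0.7 -0.9 0;1 0 0.8 -0.9 0;1 0 0 0 0"}}

```text
t: 10.28
eef_pos: [0.4738, 0.1374, 0.1363]
tool_rot: [-0.002, 0.756, 0.654, -0.001]
contact_force: [-0.6, 1.6, -9.8]
grip_width: 0.0098
finger_force: 58.6
```

```bash
cat >> h.py <<'E'
def cover():
    o=ctrl.get_obs();p=np.array(o['eef_pos'])+[0,0,.019];X=np.array([.9895,-.1444,0])
    hg=np.array([.586,.1171,.046])+ (0)
    # grasp start (.4411,.1422,.097) = angle 0
    dx=(p-np.array([.4411,.1422,.097]))@X;dz=p[2]-.097
    al=np.arctan2(.05+dz,.148-dx)-np.arctan2(.05,.148);print('angle est',al,'r',np.hypot(.05+dz,.148-dx),'nominal .1562')
E
python3 - <<'E'
from h import *
togo([.4411,.1422,.078],81.7);cover()
E
```

```text
t 10.2833 pos [0.4738 0.1374 0.1363] yaw 81.76 tilt 0.2411096956235927 F [-0.587   1.6254 -9.8418] w 0.009799242087159677 ff 58.595391511917114
shift cm [ 0.0025 -3.2752  5.8474] turn 0.06
angle est 0.42975637685696955 r 0.1579949757044742 nominal .1562
```

>>> {"name": "apply_moves", "arguments": {"series": "1 0 0.7 -0.7 0;1 0 0.7 -0.5 0;1 0 0.6 -0.5 0;1 0 0.5 -0.3 0;1 0 0 0 0;1 0 0 0 0"}}

```text
t: 10.78
eef_pos: [0.4938, 0.1345, 0.1558]
tool_rot: [-0.004, 0.755, 0.655, -0.005]
contact_force: [-8.2, 1.2, -1.5]
grip_width: 0.0095
finger_force: 59.2
```

```bash
python3 - <<'E'
from h import *
import pickle
togo([.4411,.1422,.078],81.7);cover()
S={n:snap(n) for n in('scene','top','wrist')};pickle.dump(S,open('s1.pkl','wb'))
for n,s in S.items():
    v=cv2.cvtColor(s['img'],cv2.COLOR_BGR2HSV)
    for nm,m in(('red',cv2.inRange(v,(0,150,90),(6,255,255))|cv2.inRange(v,(172,150,90),(180,255,255))),('yel',cv2.inRange(v,(20,150,90),(35,255,255)))):
        k,l,st,c=cv2.connectedComponentsWithStats(m)
        for i in range(1,k):
            if st[i,4]>8: print(n,nm,st[i],c[i].round(1))
hinge=np.array([.586,.1171,.046]);th=np.radians(-8.3);X=np.array([np.cos(th),np.sin(th),0]);Y=np.array([-np.sin(th),np.cos(th),0])
for al in(.55,.6,.65,.7):
  p=hinge-.165*np.cos(al)*X+.165*np.sin(al)*np.array([0,0,1])+.146*Y
  print(al,[proj(s,p)[0].round(1) for s in S.values()])
E
```

```text
t 10.7833 pos [0.4938 0.1345 0.1558] yaw 81.9 tilt 0.7098759014283296 F [-8.2404  1.1561 -1.4554] w 0.009529041741865573 ff 59.23198878765106
shift cm [ 0.04   -5.2333  7.8409] turn 0.2
angle est 0.6070546382255896 r 0.1590542261774265 nominal .1562
scene red [499 200  10   6  37] [502.9 202.7]
scene red [350 205  22  10 150] [360.6 209.7]
scene red [210 230   9   9  50] [214.6 234.1]
scene yel [219 232   7   4  15] [221.5 233.1]
top red [147 199   7  11  38] [150.  205.5]
top yel [155 198  12   9  65] [160.6 202.2]
wrist yel [212   0  12   2  17] [218.5   0.3]
0.55 [array([216.2, 241.5]), array([154.8, 206.7]), array([142.9, -90.3])]
0.6 [array([214.5, 238. ]), array([154.6, 205.1]), array([148.7, -99.1])]
0.65 [array([212.7, 234.6]), array([154.5, 203.4]), array([ 156.3, -108.5])]
0.7 [array([210.8, 231.2]), array([154.3, 201.5]), array([ 165.8, -118.5])]
```

```bash
python3 - <<'E'
from h import *
import pickle
S=pickle.load(open('s1.pkl','rb'));S0=pickle.load(open('s0.pkl','rb'))
def show(s,x0,x1,y0,y1):
    v=cv2.cvtColor(s['img'],cv2.COLOR_BGR2HSV).astype(int)
    for y in range(y0,y1):
        r=''
        for x in range(x0,x1):
            h,sa,va=v[y,x]
            r+= 'k' if va<45 else ('r' if (h<7 or h>170) and sa>130 else 'y' if 18<=h<=36 and sa>130 else 'b' if 95<h<125 and sa>120 else 'w' if sa<50 and va>110 else 'g' if sa<70 else '.')
        print(y,r)
print('scene now');show(S['scene'],198,240,224,246)
print('scene before');show(S0['scene'],198,240,224,246)
print('top now');show(S['top'],140,180,192,218)
hinge=np.array([.586,.1171,.046]);th=np.radians(-8.3);X=np.array([np.cos(th),np.sin(th),0]);Y=np.array([-np.sin(th),np.cos(th),0]);Z=np.array([0,0,1])
for al in(.55,.6,.65,.7):
  u=-np.cos(al)*X+np.sin(al)*Z
  for n in('scene','top'): print(al,n,[proj(S[n],hinge+r*u+y*Y)[0].round(1).tolist() for r in(.134,.168) for y in(.117,.147)])
E
```

```text
scene now
224 ...wwwwwwww....gwwg..bbbbbbbbbbbbbbbbbb.g.
225 ...gwwwwwwwg.gwg..bbbbbbbbbbbbbbbbbbbbg...
226 ....gwwwwwwwww.bbbbbbbbbbbbbbbbbbbbb.g....
227 .....wwwwwwwwgbbbbbbbbbbbbbbbbbbbbbg......
228 .....wwwwwwwww.bbbbbbbbbbbbbbbbbb.g.......
229 ....gwwwwwwwwwgbb..bbbbbbbbbbbb.g.......y.
230 ...gwwwwwwwwwww.rrr.bbbbbbbbbgg...........
231 .gwww..wwwwwwggrrrrrbbbgg...g.............
232 ww..bbbgwwg..rrrrrrr.g.yyyyy..............
233 .bbbbbb.w.g.rrrrrrrr.yyyyyy...............
234 bbbbbb..rrrrrrrrrrrrryyyyy................
235 bbbbb.rrrrkkkrrrrrrrr.yy..................
236 bbbbbrrrrkkkkkrrrrrrr.....................
237 bbbb.rrrkkkkkkkrrrrr......................
238 bbbb.grrkkkkkkkrrr........................
239 .ggwww..kkkkkkk...wg......................
240 .gwwwwgrkkkkkkggwwww......................
241 .wwwwww.rkkkkggwwwwww.....................
242 wwwwwwg.r....gwwwwwww.....................
243 gwwggggg......wwwwwwwg....................
244 gwggggg.......gwwwwwww....................
245 gwggg..........ggggwwwg...................
scene before
224 ...wwwwwwww.....wwwwwwwwg..bbbbbbbbbbbb
[... 2064 characters left out ...]
..............
216 ...............ggggggggg................
217 ...............wgggggggg................
0.55 scene [[216.3, 238.0], [207.0, 243.8], [226.0, 235.5], [216.7, 241.4]]
0.55 top [[166.5, 200.0], [156.9, 198.6], [164.0, 208.9], [154.3, 207.5]]
0.6 scene [[214.9, 235.3], [205.7, 241.1], [224.3, 232.1], [215.0, 237.9]]
0.6 top [[166.4, 198.7], [156.8, 197.2], [163.8, 207.3], [154.1, 205.8]]
0.65 scene [[213.5, 232.6], [204.2, 238.3], [222.5, 228.6], [213.2, 234.4]]
0.65 top [[166.3, 197.2], [156.6, 195.8], [163.7, 205.5], [153.9, 204.1]]
0.7 scene [[212.0, 230.0], [202.7, 235.6], [220.6, 225.2], [211.2, 231.0]]
0.7 top [[166.2, 195.7], [156.5, 194.3], [163.6, 203.6], [153.8, 202.2]]
```

>>> {"name": "apply_moves", "arguments": {"series": "1 0 0.2 -0.2 0;1 0 0.2 -0.3 0;1 0 0 0 0;1 0 0 0 0;1 0 0 0 0;1 0 0 0 0"}}

```text
t: 11.43
eef_pos: [0.5002, 0.1336, 0.1609]
tool_rot: [-0.002, 0.755, 0.655, -0.003]
contact_force: [-4.8, 1.8, -6.2]
grip_width: 0.0098
finger_force: 58.6
```

```bash
cat > v.py <<'E'
from h import *
import pickle
togo([.4411,.1422,.078],81.7);cover()
S={n:snap(n) for n in('scene','top')};pickle.dump(S,open('s2.pkl','wb'))
def show(s,x0,x1,y0,y1):
    v=cv2.cvtColor(s['img'],cv2.COLOR_BGR2HSV).astype(int)
    for y in range(y0,y1):
        r=''
        for x in range(x0,x1):
            h,sa,va=v[y,x]
            r+= 'k' if va<45 else ('r' if (h<7 or h>170) and sa>130 else 'y' if 18<=h<=36 and sa>130 else 'b' if 95<h<125 and sa>120 else 'w' if sa<50 and va>110 else 'g' if sa<70 else '.')
        print(y,r)
show(S['scene'],198,232,224,243);show(S['top'],140,170,192,212)
E
python3 v.py
```

```text
t 11.4333 pos [0.5002 0.1336 0.1609] yaw 81.87 tilt 0.40821542789354015 F [-4.8275  1.8133 -6.1729] w 0.009764066774475324 ff 58.576369285583496
shift cm [ 0.0323 -5.9166  8.3304] turn 0.17
angle est 0.6587556858259804 r 0.15952759834121788 nominal .1562
224 ...wwwwwwww...gww.bbbbbbbbbbbbbb.k
225 ...gwwgwwwww.gw.bbbbbbbbbbbbbb.ggg
226 ....gwwwwwwwwgbbbbbbbbbbbbb.gwgggg
227 .....wwwwwwwwwbbbbbbbbbggggggwgggg
228 .....wwwwwwwww.bbbbbbg.yy..wgggg..
229 ....gwwwwwwwwwwbbb.g.yyy.gggggg...
230 ...wg.gwwwwwwww..rryyyy.ggggg.....
231 .wg.bbbwwwwwwg.rrrr.y.wgggg.......
232 g.bbbbbgwwg..rrrrrrrywgggg........
233 bbbbbbbbw.g.rrrrrrrrrggg..........
234 bbbbbbb..rrrrrrrrrrrr.............
235 bbbbb..rrrkkkrrrrrrrrr............
236 bbbb.rrrrkkkkkrrrrrrr.............
237 bbbggrrrkkkkkkkrrrrr..............
238 gggg..rrkkkkkkkrrr................
239 ....ww..kkkkkkk...wg..............
240 ..gwwwwrkkkkkkggwwww..............
241 .gwwwwwrrkkkkggwwwwwg.............
242 wwwwwgg.r....gwwwwwww.............
192 ...........gwg.......gwwwwwwg.
193 ...........gwg......gwwwwwwgwb
194 ...........gwgg.....wwwwwwwggb
195 ...........gwwg.....wwwwwwww.b
196 ...........gwgg......wwwwwwwbb
197 ...........gwgg....yyyyyyy.gbb
198 ...........gwgg....yyyyyyy..bb
199 ..........r.wgg..yyyyyyyyy..bb
200 ..........r.wg...yyyyyyyyygbbb
201 ..........r.wg..yyyyyyyyy..bbb
202 .........rr.ww.yyyyyyyyyy..bbb
203 .........rr.wwryyyyyyyyyygbbbb
204 .....kkkrrrr...yyyyyyyyyygbbbb
205 .....kk.rrrrrr.y..gwwwwgg.bbbb
206 .....kkrrrrrrr.g..gwwwwwgbbbbb
207 .....kkrrrrrrr.g..wwwwww.bbbbb
208 .......rrrrrrrgg..wwwwww.bbbbb
209 ........rrrrr.gg..wwwwwww...gg
210 .............gggggwwwwwwg.....
211 .............wggggwwwwwwg.....
```

>>> {"name": "apply_moves", "arguments": {"series": "1 0 0 0 0;1 0 0 0 0;1 0 0 0 0;1 0 0 0 0;1 0 0 0 0;1 0 0 0 0"}}

```text
t: 12.03
eef_pos: [0.5002, 0.1336, 0.1609]
tool_rot: [-0.002, 0.755, 0.655, -0.003]
contact_force: [-4.5, 1.6, -5.8]
grip_width: 0.0099
finger_force: 58.6
```

```bash
python3 - <<'E'
from h import *
togo([.4411,.1422,.078],81.7);cover()
print(ctrl.hand_in())
E
```

```text
t 12.0333 pos [0.5002 0.1336 0.1609] yaw 81.87 tilt 0.40443894675309766 F [-4.5264  1.6345 -5.7799] w 0.009947836296411118 ff 58.574461340904236
shift cm [ 0.0278 -5.9192  8.3301] turn 0.17
angle est 0.6588633418700545 r 0.15951687010358856 nominal .1562
the job is handed in; nothing more can be done
None
```

Job handed in at about 12 s (no verdict returned): the straightedge is released flush against the strip, and the gripper is holding the cover still at about 0.66 rad, against a rider I measured at about 0.65 rad.

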